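Square up a sagging microscope limb

TASK

The limb of this microscope stand has sagged forward over its foot. Take the objective lens off the foot and stand it upright in the parts tray; then set the square on the foot, stock down and blade towards the limb, and push it straight into the corner, about the middle of the limb's width, until it sits flat on the foot and its blade is flush with the limb, so that the limb is brought upright. Finish while holding it there: still gripping the square and pressing it into the corner, touching the limb with nothing but the square, and leave the other things on the bench alone.

Things in the scene. Friction and masses are not known exactly. Their poses are not given: they have to be found in the camera images.
- stand: Microscope stand under repair, fixed. Origin: underside, on the bench. x points level along the foot, from its open end towards the limb; y across; z up. The grey foot plate reaches from x = -120 to +100 mm, 120 mm wide, flat top 18 mm above the bench. The limb's near face stands at x = +60 mm when upright.
- foot: The stand's fixed foot plate, 220 x 120 mm, top 18 mm above the bench; same origin and axes as the stand.
- limb: The stand's upright grey bar, 30 mm deep, 50 mm wide, 130 mm tall, with a round black focus knob on each side (out to 43 mm from the middle, centre 95 mm up). Origin: middle of the lower edge of its flat near face, which is the pivot line; z up along the face, -x out of the face over the foot.
- limb_pivot (a joint): Lean of the limb about the lower edge of its near face (rad): 0 upright, positive forward over the foot. A spring makes it sag to about 0.08; bringing it upright takes about 2 N at the top of the square's blade; it sags again when let go. It can be pushed past upright to -0.06.
- corner (a point): The stand's corner: middle of the line where the foot's top meets the limb's near face, 18 mm above the bench; fixed, with the stand's axes.
- square_grip (a point): Good place to pinch the square's stock across its thickness, clear of blade and limb: 95 mm from the outer corner, mid-thickness, 27 mm above the underside; axes as the square.
- square: L-shaped square, about 0.45 kg, standing on its stock: aluminium bar 150 long, 28 thick, 36 mm high. Steel blade rises at one end: 25 wide (x), 10 thick, top 120 mm above the underside, outer edge flush with the stock's end. Origin: outer corner, at the underside, mid-thickness. x along the stock, outwards past the blade (stock from x = -150 to 0 mm), y across, z up.
- lens: Objective lens standing on the foot: steel barrel 28 mm in diameter, narrowed at the foot, with a brass collar of 21 mm on top, 50 mm tall in all, 90 g. Origin: centre of its underside, z up.
- tray: White open parts tray, fixed: 170 x 130 mm (x, y), 22 mm high, walls 4 mm, floor about 4 mm. Origin: centre of its underside. A small eyepiece already stands in its -x half; the +x half is free.
- eyepiece: Short eyepiece, 31 mm in diameter, 28 mm tall, standing in the tray's -x half: leave it. Origin: centre of its underside.
- driver: Screwdriver lying on the bench at the right, 160 mm long: leave it.
- parallel: Plain straight steel bar 150 x 25 x 30 mm lying at the back right: leave it. Origin: centre of its underside.
- dropper: Small amber bottle, 44 mm in diameter, 85 mm tall, at the back: leave it. Origin: centre of its underside.
- beaker: Glass beaker, 68 mm in diameter, 85 mm tall, at the back left: leave it. Origin: centre of its underside.
- slidebox: Blue slide box 90 x 170 x 35 mm at the back: leave it. Origin: centre of its underside.
Things that resemble listed ones, but are neither listed nor needed, are in the scene too. Leave any brown, pink or turquoise look-alike of the square alone.

How it is judged:
By the outcome, as a careful person would: the job done as asked, in the order asked, and still so for the second after the job is handed in, while the arm keeps its last pose, push and grip.
It also fails if it takes over 58 s, if anything falls off the work surface, if the arm or the gripper's body presses on something with over 40 N, if the wrist force passes 120 N, or if a joint passes its speed limit or range.

ROBOT

A 6-joint arm with a two-finger parallel gripper is mounted at the origin on the work surface. World frame = base frame: x ahead of the robot, y to its left, z up, the work surface at z = 0. Lengths are in m, angles in rad, forces in N, time in s.
With the tool pointing down it reaches from about 0.25 to 0.725 m from the base axis. Payload 4 kg.
Tool frame: the origin (TCP) lies midway between the tips of the shut fingers; the grasp point (between the pads) lies 19 mm behind it; z points along the fingers, y is the line along which they close (so a half turn about z gives the same grasp; the last joint's range is limited). The gripper opens to 85 mm and grips with 20 to 120 N. Pads are 22 mm wide; open, the fingers measure 114 mm over their backs; the gripper's body (76 mm by 85 mm) begins 54 mm behind the grasp point. The pads swing forward as they close: fully open they stand 13 mm farther back than shut.
Start: joints at [-1.247, 0.241, 0.005, 1.335, 0, 1.571], TCP at [0.159, -0.474, 0.231] pointing down, gripper open.
Joint ranges: [-2.72, 2.72], [-1.05, 1.87], [-1.09, 1.28], [-1.99, 2.15], [-1.42, 1.44], [-3.14, 3.14]. Speed limits (rad/s): [2.79, 2.79, 3.14, 3.14, 3.14, 3.14].

INTERFACE

Orientations are given as a unit quaternion [x, y, z, w].
In Python, from workcell import get_obs, camera, job_done, silhouettes gives the robot as it stands. The module is installed in compiled form; this text tells all that it offers.
- The arm moves only by the tool drive_tool, never from a script. Its argument "increments" is a list of rows, each a list of 3 entries, a list of its own where there are three numbers: the shift along the world's x, y, z in mm, then the turn, a rotation vector about the world's x, y, z in degrees, then the opening, from 0 (shut) to 1 (fully open). A call has 1 to 8 rows; each row shifts and turns the commanded pose from where the row before left it; what a row does not reach is not made up. A row lasts 1/12 s, in which the tool goes at most 41.7 mm and 7.16 degrees, less where a joint would pass 70% of its speed; a pose out of reach is approached as far as the arm can. A call is refused whole if a number of a shift passes 41.7 or a number of a turn 7.16, either way. A call with a gripper value outside its range is refused whole. The fingers move at their own pace and stop on an object; the grip force is fixed at half the most. Time passes only in rows, so rows that do not move let the fingers close. It gives the time, the measured TCP pose, the force, the opening and the grip force at its end, in the units of the state.
- get_obs(): the state, without advancing time (a new reading comes with each control period).
- camera(name): name is "side" or "top" or "wrist"; returns a dict with "image" (420x560x3 uint8, red, green, blue), "K" (3x3 intrinsics, pixels), "view" (4x4, takes a point from world to camera coordinates). Camera axes: x right, y down, z forward; pixel columns grow to the right and rows downward; lengths in m; the calibration is good to about 2 mm. A picture is of the moment at which its call begins. There is no depth.
- job_done(): hands the job in; it is judged then, once.
Trained networks look in a picture, given as the dict that the camera call returned (one of the last four; its "shot" number tells which), for a name from the list of things; names that differ only in an ending like _2 or _b are one class to them, and where a whole thing is asked for, a point or a joint stands for the part that bears it (a point fixed in the world has none). Each returns a list of dicts, best first, with "conf" (0 to 1); they miss things now and then, are a little off and sometimes report something else, mostly with a low value. They report only what shows in the picture. A call takes as long as a camera call. They do not tell look-alikes from the thing itself.
- silhouettes(query, picture): "region" (420x560 bool, what is visible of it) and "bbox" ([left, top, right, bottom] in pixels, round what is visible of it).
The state is a dict: "clock": time; "joint_pos": joint angles; "joint_vel": joint speeds; "tau": joint torques, N m; "eef_pos": TCP position; "tool_rot": TCP orientation; "ft_force": force on the tool from outside, world axes, zero at the start; "ft_torque": the same for the moment, N m; "grip_width": finger opening in m; "grasp_force": force on a finger pad.
Only numpy, scipy, OpenCV 4.12 (cv2) and the standard library are available. Lean on these libraries where they do the work, as an engineer would, in place of code of your own. Each camera call takes 0.05 s, during which the arm holds its last target. There are 200 camera calls.

## Working session

There is one attempt and no reset: what is moved stays moved. The work goes in short steps, Python scripts to look and compute and a tool call to move; the robot and the scene stay as the last step left them, time stands still between calls to the robot, and variables do not carry over. Pictures are saved under pics/ and viewed, at most 10 in all, crops included, and the job is handed in when it is done.

Besides the shell and the picture viewer there is one more tool, called as name(argument=value, ...), one argument or row to a line, values as JSON. drive_tool: Moves the arm, as the interface text tells. Its arguments: {"type":"object","properties":{"increments":{"type":"array"}},"required":["increments"]}

```bash
mkdir -p pics; cat > h.py <<'E'
import numpy as np, cv2
from workcell import get_obs, camera, job_done, silhouettes
def proj(c,P):
    P=np.atleast_2d(P); q=(c["view"]@np.c_[P,np.ones(len(P))].T)[:3]
    u=c["K"]@q; return (u[:2]/u[2]).T
def ray(c,uv):
    R=c["view"][:3,:3]; t=c["view"][:3,3]
    d=R.T@np.linalg.inv(c["K"])@np.array([uv[0],uv[1],1.]); return -R.T@t, d/np.linalg.norm(d)
def onz(c,uv,z):
    o,d=ray(c,uv); return o+d*(z-o[2])/d[2]
def tri(cs,uvs):
    A=np.zeros((3,3));b=np.zeros(3)
    for c,uv in zip(cs,uvs):
        o,d=ray(c,uv); M=np.eye(3)-np.outer(d,d); A+=M;b+=M@o
    return np.linalg.solve(A,b)
def save(n,im,s=1):
    cv2.imwrite("pics/"+n,cv2.resize(im[:,:,::-1],None,fx=s,fy=s,interpolation=cv2.INTER_CUBIC))
E
python3 - <<'E'
from h import *
np.set_printoptions(precision=3,suppress=True)
for n in ["side","top"]:
    c=camera(n); save(n+"0.png",c["image"],1.4)
    print(n,c["K"].tolist(),"cam",ray(c,(280,210)))
    for q in ["stand","limb","square","lens","tray","eyepiece","parallel"]:
        for r in silhouettes(q,c)[:3]:
            ys,xs=np.nonzero(r["region"]); print(q,round(r["conf"],2),np.array(r["bbox"]).round(), xs.mean().round(1),ys.mean().round(1),len(xs))
print(get_obs())
E
```

```text
side [[403.1553086230058, 0.0, 273.4343285914808], [0.0, 403.1553086230058, 207.87539019509262], [0.0, 0.0, 1.0]] cam (array([-0.017,  0.671,  0.824]), array([ 0.413, -0.658, -0.63 ]))
stand 0.97 [203. 222. 291. 281.] 239.0 249.5 2827
limb 0.63 [208. 219. 233. 265.] 220.0 241.4 984
square 0.85 [308. 188. 358. 226.] 329.6 211.1 905
square 0.71 [298. 117. 310. 161.] 303.1 143.3 243
square 0.6 [290. 176. 312. 206.] 299.7 189.6 388
lens 0.53 [256. 230. 263. 247.] 260.4 237.8 151
lens 0.26 [294. 173. 310. 209.] 299.8 189.2 430
tray 0.73 [138. 284. 226. 365.] 179.1 321.3 3686
eyepiece 0.77 [184. 326. 199. 343.] 190.5 334.8 193
parallel 0.67 [222. 160. 261. 182.] 241.4 172.0 395
parallel 0.66 [201. 216. 289. 284.] 239.2 249.3 2960
top [[464.7595448889402, 0.0, 275.3272617975019], [0.0, 464.7595448889402, 208.59422864582385], [0.0, 0.0, 1.0]] cam (array([ 0.292, -0.126,  1.33 ]), array([ 0.167, -0.01 , -0.986]))
stand 0.85 [177. 183. 262. 250.] 217.3 216.3 3241
limb 0.88 [177. 186. 197. 219.] 188.1 201.4 521
square 0.97 [340. 312. 400. 322.] 368.0 315.1 645
square 0.93 [383. 202. 430. 248.] 405.5 226.0 748
square 0.72 [392. 141. 459. 178.] 423.9 159.7 702
lens 0.49 [225. 219. 236. 230.] 231.7 223.7 77
tray 0.81 [ 94. 186. 151. 257.] 123.7 220.9 2859
eyepiece 0.72 [176. 186. 200. 219.] 188.0 202.3 561
eyepiece 0.65 [113. 236. 122. 245.] 116.1 239.1 103
parallel 0.72 [222. 107. 282. 141.] 249.9 122.8 1936
{'clock': 0.8, 'joint_pos': array([-1.247,  0.241,  0.005,  1.335,  0.   ,  1.571]), 'joint_vel': array([ 0.001,  0.001,  0.   ,  0.   , -0.   ,  0.001]), 'tau': array([ -0.001, -37.215,  25.268,   0.001,  -0.   ,   0.   ]), 'eef_pos': array([ 0.159, -0.474,  0.231]), 'tool_rot': array([0.987, 0.161, 0.   , 0.   ]), 'ft_force': array([ 0.477, -0.396,  0.48 ]), 'ft_torque': array([-0.015,  0.071, -0.014]), 'grasp_force': 0.0, 'grip_width': 0.08552413207199294}
```

View pics/side0.png

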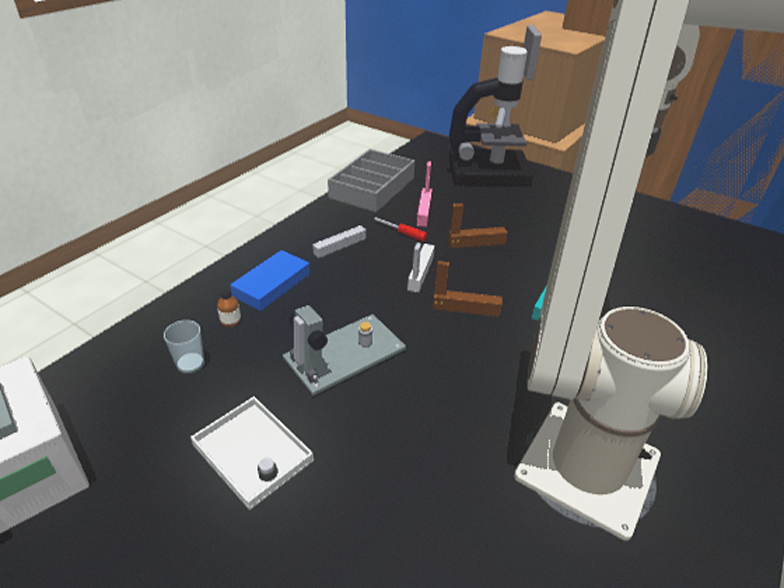

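View pics/top0.png

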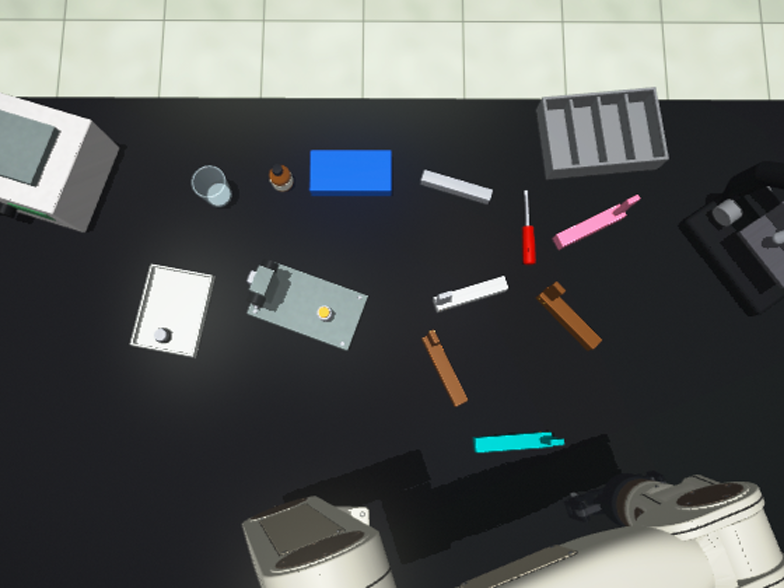

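Square candidates (784-px side/top views):
- White: (420,265)/(470,293)
- Brown: (468,300)/(447,370)
- Brown: (477,232)/(570,317)
- Pink: (425,195)/(597,222)
- Turquoise: (540,300)/(518,442)

The white one fits because it has an aluminium stock and steel blade, and isn't brown, pink or turquoise. I'll confirm it in enlarged crops, which also let me read the corners.

```bash
python3 - <<'E'
from h import *
a=camera("top")["image"][178:258,168:368]; b=camera("side")["image"][160:290,195:335]
save("topc.png",a,4); save("sidec.png",b,4.5)
E
```

```text
(no output)
```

View pics/topc.png

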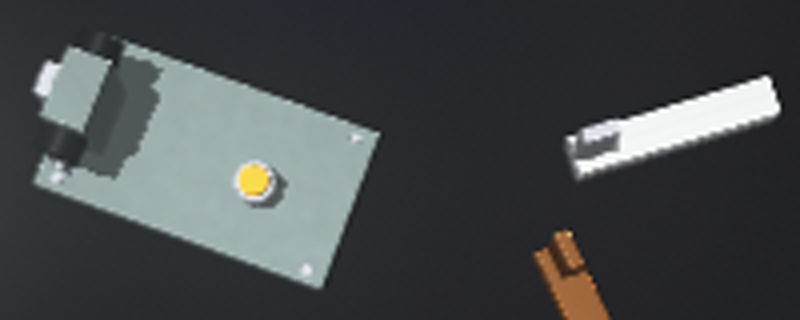

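View pics/sidec.png

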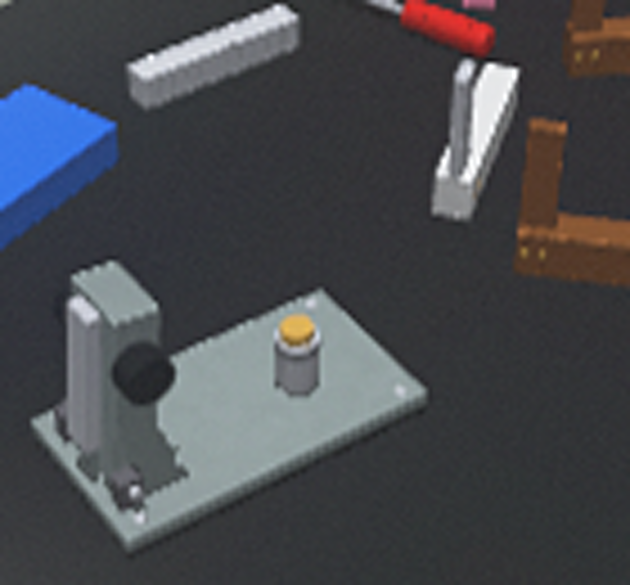

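The crops show the white square at top-crop (570,135)-(780,110), with its bladed end facing the stand. The side crop shows its blade top at (466,62). The lens stands at (254,180) top and (297,324) side. This white square is the target.

```bash
python3 - <<'E'
from h import *
np.set_printoptions(precision=4,suppress=True)
t=camera("top"); s=camera("side")
T=lambda u,v:((u+.5)/4-.5+168,(v+.5)/4-.5+178)
S=lambda u,v:((u+.5)/4.5-.5+195,(v+.5)/4.5-.5+160)
for n,a,b in [("foot BR",(380,131),(320,290)),("foot FR",(321,287),(428,391)),("foot FL",(34,184),(129,539)),("lens top",(254,180),(297,323)),
 ("sq near+ y top",(567,138),(438,175)),("sq far top back",(769,76),(491,65)),("sq far top front",(780,109),(520,71)),("sq near front top",(578,170),(473,185))]:
    P=tri([t,s],[T(*a),S(*b)]); e=[np.linalg.norm(proj(c,P)[0]-x).round(2) for c,x in((t,T(*a)),(s,S(*b)))]
    print(n,P,e)
A=[onz(t,T(*a),.018)[:2] for a in((380,131),(321,287),(34,184))]; print("foot z18",*A)
d=A[2]-A[1]; print(np.linalg.norm(d),np.degrees(np.arctan2(d[1],d[0])),np.linalg.norm(A[0]-A[1]))
# tray and square masks
for q in["tray","square"]:
  for r in silhouettes(q,t):
    p=np.argwhere(r["region"])[:,::-1]; z=.022 if q=="tray" else .036
    W=np.array([onz(t,x,z)[:2]*1000 for x in p],np.float32); print(q,cv2.minAreaRect(W))
for q in ["eyepiece","lens"]:
  r=[r for r in silhouettes(q,t)]; 
  for k in r: print(q,onz(t,np.argwhere(k["region"])[:,::-1].mean(0),.028))
c=camera("wrist"); print("wristcam",c["K"][0,0],ray(c,(280,210)),c["view"])
E
```

```text
foot BR [ 0.5119 -0.0902  0.0161] [np.float64(0.43), np.float64(0.41)]
foot FR [ 0.3996 -0.0495  0.0175] [np.float64(0.6), np.float64(0.59)]
foot FL [0.473  0.1557 0.0186] [np.float64(0.38), np.float64(0.42)]
lens top [ 0.4693 -0.0055  0.0706] [np.float64(0.2), np.float64(0.2)]
sq near+ y top [ 0.5033 -0.2229  0.0361] [np.float64(0.62), np.float64(0.54)]
sq far top back [ 0.5473 -0.3673  0.035 ] [np.float64(1.01), np.float64(0.82)]
sq far top front [ 0.5243 -0.3741  0.0347] [np.float64(0.74), np.float64(0.6)]
sq near front top [ 0.48   -0.231   0.0329] [np.float64(1.01), np.float64(0.89)]
foot z18 [ 0.5128 -0.0897] [ 0.4011 -0.0488] [0.4741 0.1564]
0.2178172202390709 70.42341477292607 0.11894263895689867
tray ((480.84967041015625, 305.489501953125), (142.89035034179688, 174.59869384765625), 79.07878112792969)
square ((222.4008026123047, -383.51715087890625), (30.069438934326172, 174.8818817138672), 4.363473892211914)
square ((660.9824829101562, -561.9903564453125), (29.784284591674805, 199.473876953125), 26.82516098022461)
square ((362.6098327636719, -240.99749755859375), (152.29580688476562, 32.471031188964844), 25.30344009399414)
square ((468.61370849609375, -499.2744140625), (149.97178649902344, 53.47054672241211), 43.56096649169922)
square ((512.59814453125, -296.80517578125), (32.54554748535156, 154.0439910888672), 17.606821060180664)
eyepiece [0.5335 0.1227 0.028 ]
eyepiece [0.4275 0.3213 0.028 ]
eyepiece [0.4811 0.3029 0.028 ]
lens [ 0.4722 -0.0028  0.028 ]
wristcam 307.1599566907071 (array([ 0.2274, -0.4499,  0.3732]), array([-0.2878, -0.0961, -0.9528])) [[ 0.3181 -0.9481 -0.0007 -0.4987]
 [-0.9081 -0.3049  0.2871 -0.0378]
 [-0.2724 -0.0907 -0.9579  0.3787]
 [ 0.      0.      0.      1.    ]]
```

Measured values (m):

| Item | Position | Check |
|---|---|---|
| Stand yaw | ≈70.1° | |
| Corner | ≈(0.519, 0.100, 0.018) | foot edges measure 218×119 mm, against 220×120 given |
| Lens | ≈(0.469, -0.006) | top at 0.070, expected 0.068 |
| Square yaw | ≈107° | |
| Square grip | ≈(0.520, -0.318) | stock top at 0.035, expected 0.036 |
| Tray +x half | ≈(0.52, 0.30) | |

I'll move above the lens first.

drive_tool(
  increments=[
    [[19, 29, 0], [0, 0, 0], 0.7],
    [[19, 29, 0], [0, 0, 0], 0.7],
    [[19, 29, 0], [0, 0, 0], 0.7],
    [[19, 29, 0], [0, 0, 0], 0.7],
    [[19, 29, 0], [0, 0, 0], 0.7],
    [[19, 29, 0], [0, 0, 0], 0.7],
    [[19, 29, 0], [0, 0, 0], 0.7],
    [[19, 29, 0], [0, 0, 0], 0.7],
  ],
)

```text
clock: 1.92
eef_pos: [0.3117, -0.2406, 0.2316]
tool_rot: [0.987, 0.161, 0.0, 0.0]
ft_force: [0.7, -0.1, 0.6]
grip_width: 0.0597
grasp_force: 0.0
```

drive_tool(
  increments=[
    [[20, 29, 0], [0, 0, 0], 0.7],
    [[20, 29, 0], [0, 0, 0], 0.7],
    [[20, 29, 0], [0, 0, 0], 0.7],
    [[20, 29, 0], [0, 0, 0], 0.7],
    [[20, 30, 0], [0, 0, 0], 0.7],
    [[20, 30, 0], [0, 0, 0], 0.7],
    [[20, 30, 0], [0, 0, 0], 0.7],
    [[18, 30, 0], [0, 0, 0], 0.7],
  ],
)

```text
clock: 2.58
eef_pos: [0.4701, -0.0042, 0.2315]
tool_rot: [0.987, 0.161, 0.0, 0.0]
ft_force: [0.1, -0.9, -0.7]
grip_width: 0.0599
grasp_force: 0.0
```

drive_tool(
  increments=[
    [[0, 0, -20], [0, 0, 0], 0.7],
    [[0, 0, -20], [0, 0, 0], 0.7],
    [[0, 0, 0], [0, 0, 0], 0.7],
  ],
)

```text
clock: 2.83
eef_pos: [0.4668, -0.0051, 0.1878]
tool_rot: [0.987, 0.162, -0.003, -0.001]
ft_force: [-0.5, 0.5, -0.6]
grip_width: 0.06
grasp_force: 0.0
```

```bash
python3 - <<'E'
from h import *
np.set_printoptions(precision=4,suppress=True)
w=camera("wrist"); save("w1.png",w["image"],1.2)
o=get_obs(); print(o["eef_pos"],o["joint_pos"],o["grip_width"],o["clock"])
for z in(.018,.068): print("pred lens",proj(w,[.469,-.006,z]))
print("corner",proj(w,[.5187,.1,.018]),"foot",proj(w,[[.5128,-.0897,.018],[.4011,-.0488,.018]]))
for r in silhouettes("lens",w)[:2]:
  print(r["conf"],r["bbox"],np.argwhere(r["region"]).mean(0)[::-1])
E
```

```text
[ 0.4674 -0.0056  0.1896] [-0.0119  0.204  -0.153   1.2187 -0.      2.8049] 0.05962441460780472 2.8833
pred lens [[283.046  182.6996]]
pred lens [[283.428  195.4555]]
corner [[195.2846 100.2366]] foot [[374.3907 168.6918]
 [299.7761 251.3051]]
0.8 [267.3, 170.0, 295.7, 206.4] [281.3693 187.8321]
```

View pics/w1.png

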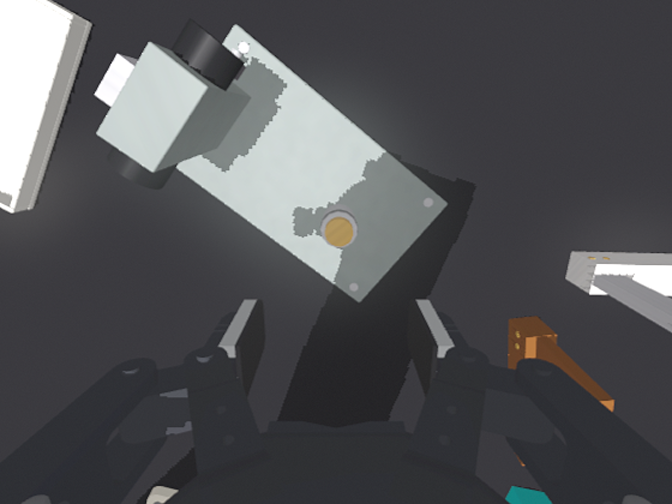

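The wrist view shows the lens at (340,229), within 2 px of the prediction, and the foot corner at (446,205), also as predicted. Next I descend, grip and lift.

drive_tool(
  increments=[
    [[1, 0, -36], [0, 0, 0], 0.6],
    [[0, 0, -36], [0, 0, 0], 0.6],
    [[0, 0, -36], [0, 0, 0], 0.6],
    [[0, 0, -30], [0, 0, 0], 0.6],
    [[0, 0, -20], [0, 0, 0], 0.6],
    [[0, 0, -9], [0, 0, 0], 0.6],
    [[0, 0, 0], [0, 0, 0], 0.6],
    [[0, 0, 0], [0, 0, 0], 0.6],
  ],
)

```text
clock: 3.6
eef_pos: [0.4712, -0.0064, 0.0255]
tool_rot: [0.987, 0.161, 0.001, 0.0]
ft_force: [-0.3, 0.3, -0.0]
grip_width: 0.0514
grasp_force: 0.0
```

drive_tool(
  increments=[
    [[0, 0, 0], [0, 0, 0], 0],
    [[0, 0, 0], [0, 0, 0], 0],
    [[0, 0, 0], [0, 0, 0], 0],
    [[0, 0, 0], [0, 0, 0], 0],
    [[0, 0, 0], [0, 0, 0], 0],
    [[0, 0, 0], [0, 0, 0], 0],
  ],
)

```text
clock: 4.1
eef_pos: [0.472, -0.0061, 0.0264]
tool_rot: [0.987, 0.161, 0.002, 0.001]
ft_force: [-1.1, 0.4, 6.2]
grip_width: 0.0264
grasp_force: 58.7
```

drive_tool(
  increments=[
    [[0, 0, 15], [0, 0, 0], 0],
    [[0, 0, 35], [0, 0, 0], 0],
    [[0, 0, 40], [0, 0, 0], 0],
    [[0, 0, 40], [0, 0, 0], 0],
    [[0, 0, 40], [0, 0, 0], 0],
    [[0, 0, 30], [0, 0, 0], 0],
    [[5, 15, 0], [0, 0, 0], 0],
    [[5, 31, 0], [0, 0, 0], 0],
  ],
)

```text
clock: 4.77
eef_pos: [0.4821, 0.0384, 0.2283]
tool_rot: [0.987, 0.159, 0.004, 0.001]
ft_force: [0.4, 0.1, -2.4]
grip_width: 0.0263
grasp_force: 59.2
```

drive_tool(
  increments=[
    [[5, 35, 0], [0, 0, 0], 0],
    [[5, 35, 0], [0, 0, 0], 0],
    [[5, 35, 0], [0, 0, 0], 0],
    [[5, 35, 0], [0, 0, 0], 0],
    [[5, 35, 0], [0, 0, 0], 0],
    [[5, 35, 0], [0, 0, 0], 0],
    [[5, 30, 0], [0, 0, 0], 0],
    [[5, 20, 0], [0, 0, 0], 0],
  ],
)

```text
clock: 5.43
eef_pos: [0.5405, 0.2511, 0.2249]
tool_rot: [0.978, 0.205, -0.004, -0.022]
ft_force: [-0.3, -0.6, -0.4]
grip_width: 0.0264
grasp_force: 59.2
```

drive_tool(
  increments=[
    [[0, 0, -20], [0, 0, 0], 0],
    [[0, 0, -35], [0, 0, 0], 0],
    [[0, 0, -35], [0, 0, 0], 0],
    [[0, 0, 0], [0, 0, 0], 0],
    [[0, 0, 0], [0, 0, 0], 0],
  ],
)

```text
clock: 5.85
eef_pos: [0.5383, 0.2484, 0.133]
tool_rot: [0.979, 0.204, -0.007, -0.021]
ft_force: [1.0, 0.1, -0.5]
grip_width: 0.0267
grasp_force: 59.3
```

```bash
python3 - <<'E'
from h import *
np.set_printoptions(precision=4,suppress=True)
w=camera("wrist"); s=camera("side"); t=camera("top")
a=cv2.resize(w["image"],None,fx=.7,fy=.7); b=cv2.resize(s["image"][220:380,100:300],None,fx=2,fy=2)
H=max(a.shape[0],b.shape[0]); f=lambda i:np.pad(i,((0,H-i.shape[0]),(0,0),(0,0)))
save("w2.png",np.hstack([f(a),f(b)]))
o=get_obs(); print(o["eef_pos"],o["grip_width"],o["ft_force"])
for n,c in(("w",w),("s",s),("t",t)):
  for q in ["tray","lens","eyepiece"]:
    for r in silhouettes(q,c)[:1]:
      print(n,q,r["conf"],r["bbox"],np.argwhere(r["region"]).mean(0)[::-1])
      if q=="tray":
        p=np.argwhere(r["region"])[:,::-1]; print(cv2.minAreaRect(np.array([onz(c,x,.022)[:2]*1000 for x in p],np.float32)))
E
```

```text
[0.5419 0.2499 0.1375] 0.02641974019807043 [ 1.3715 -1.1525  0.2794]
w tray 0.87 [97.9, 104.5, 311.6, 301.6] [201.3955 204.787 ]
((483.0069580078125, 309.291015625), (129.8660888671875, 174.12806701660156), 79.16736602783203)
w lens 0.78 [245.6, 237.8, 315.2, 336.3] [279.4284 287.1663]
s tray 0.76 [138.2, 284.0, 221.2, 363.8] [179.0477 321.0333]
((474.04632568359375, 310.77874755859375), (135.78662109375, 183.27920532226562), 79.45558166503906)
s lens 0.63 [170.9, 244.7, 179.7, 261.3] [175.9881 252.4048]
s eyepiece 0.72 [185.5, 326.7, 198.1, 343.9] [190.7029 334.84  ]
t tray 0.65 [119.1, 190.9, 153.3, 254.6] [136.863  217.2286]
((480.66851806640625, 252.99533081054688), (175.3746795654297, 95.4033432006836), 18.104158401489258)
t lens 0.55 [125.3, 191.5, 134.3, 198.5] [130.7213 193.4918]
```

View pics/w2.png

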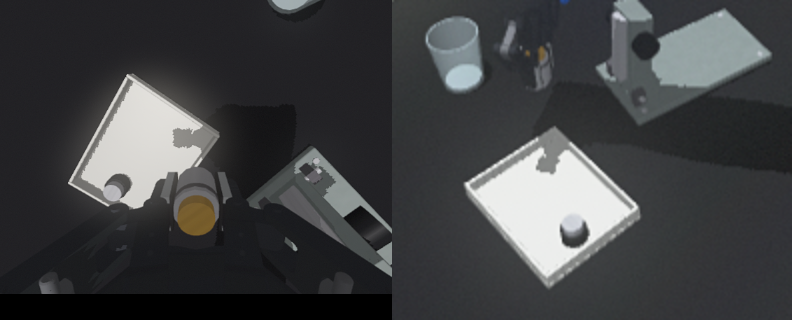

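The wrist-joint limit (q6) cut the move short. The picture shows the lens held upright at (197,215), with the tray's free half ahead of it at (185,135). I'll work out the corrective turn, yawing positively away from the limit.

```bash
cat >> h.py <<'E'
from scipy.spatial.transform import Rotation as R
def need(p,yaw):
    o=get_obs(); a=np.radians(yaw)/2
    T=R.from_quat([np.cos(a),np.sin(a),0,0]); C=R.from_quat(o["tool_rot"])
    print("pos",o["eef_pos"].round(4),"shift mm",((np.array(p)-o["eef_pos"])*1000).round(1),"rotvec",np.degrees((T*C.inv()).as_rotvec()).round(2),"F",o["ft_force"].round(1),"grip",o["grip_width"].round(4),round(o["grasp_force"],1),"q",o["joint_pos"].round(2),"t",o["clock"])
E
python3 -c "
from h import *
need([.522,.3015,.1375],45)"
```

```text
Traceback (most recent call last):
  File "h.py", line 22, in need
    print("pos",o["eef_pos"].round(4),"shift mm",((np.array(p)-o["eef_pos"])*1000).round(1),"rotvec",np.degrees((T*C.inv()).as_rotvec()).round(2),"F",o["ft_force"].round(1),"grip",o["grip_width"].round(4),round(o["grasp_force"],1),"q",o["joint_pos"].round(2),"t",o["clock"])
                                                                                                                                                                                    ^^^^^^^^^^^^^^^^^^^^^
AttributeError: 'float' object has no attribute 'round'
```

```bash
sed -i 's/o\["grip_width"\].round(4)/round(o["grip_width"],4)/' h.py
python3 -c "
from h import *
need([.522,.3015,.1375],45)"
```

```text
pos [0.5402 0.2492 0.1346] shift mm [-18.2  52.3   2.9] rotvec [-2.09 -1.42 21.46] F [-0.4 -0.1 -2. ] grip 0.0266 59.3 q [0.41 0.48 0.1  1.19 0.04 3.14] t 6.45
```

drive_tool(
  increments=[
    [[-2, 2, 0], [-0.5, -0.3, 5.4], 0],
    [[-4, 10, 0], [-0.5, -0.4, 5.4], 0],
    [[-4, 13, 0], [-0.5, -0.4, 5.4], 0],
    [[-4, 13, 0], [-0.6, -0.3, 5.3], 0],
    [[-4, 14, 0], [0, 0, 0], 0],
    [[0, 0, 0], [0, 0, 0], 0],
    [[0, 0, 0], [0, 0, 0], 0],
  ],
)

```text
clock: 7.03
eef_pos: [0.5218, 0.3018, 0.1342]
tool_rot: [0.924, 0.383, -0.001, 0.0]
ft_force: [0.0, -0.6, -0.7]
grip_width: 0.0267
grasp_force: 59.3
```

```bash
python3 -c "
from h import *
need([.522,.3015,.012],45)"
```

```text
pos [0.5218 0.3018 0.1342] shift mm [   0.2   -0.3 -122.2] rotvec [ 0.05 -0.06 -0.02] F [ 0.  -0.6 -0.7] grip 0.0267 59.3 q [ 0.52  0.5   0.13  1.2  -0.    2.88] t 7.0333
```

drive_tool(
  increments=[
    [[0, 0, -30], [0, 0, 0], 0],
    [[0, 0, -35], [0, 0, 0], 0],
    [[0, 0, -30], [0, 0, 0], 0],
    [[0, 0, -17], [0, 0, 0], 0],
    [[0, 0, -7], [0, 0, 0], 0],
    [[0, 0, -2], [0, 0, 0], 0],
    [[0, 0, -1], [0, 0, 0], 0],
    [[0, 0, 0], [0, 0, 0], 0],
  ],
)

```text
clock: 7.7
eef_pos: [0.5229, 0.301, 0.013]
tool_rot: [0.924, 0.382, 0.0, 0.0]
ft_force: [0.4, -0.6, -0.7]
grip_width: 0.0264
grasp_force: 59.3
```

drive_tool(
  increments=[
    [[0, 0, 0], [0, 0, 0], 0],
  ],
)

```text
clock: 7.78
eef_pos: [0.523, 0.3013, 0.0132]
tool_rot: [0.924, 0.383, 0.0, -0.0]
ft_force: [0.4, 0.9, -0.4]
grip_width: 0.0267
grasp_force: 59.3
```

drive_tool(
  increments=[
    [[0, 0, -1], [0, 0, 0], 0],
    [[0, 0, -0.5], [0, 0, 0], 0],
    [[0, 0, 0], [0, 0, 0], 0],
  ],
)

```text
clock: 8.03
eef_pos: [0.523, 0.3014, 0.0125]
tool_rot: [0.924, 0.383, 0.001, 0.0]
ft_force: [-0.8, -0.8, 4.9]
grip_width: 0.0266
grasp_force: 60.1
```

Force shows contact with the tray floor, so I release and retreat.

drive_tool(
  increments=[
    [[0, 0, 0], [0, 0, 0], 0.4],
    [[0, 0, 0], [0, 0, 0], 0.45],
    [[0, 0, 0], [0, 0, 0], 0.45],
    [[0, 0, 10], [0, 0, 0], 0.45],
    [[0, 0, 30], [0, 0, 0], 0.45],
    [[0, 0, 40], [0, 0, 0], 0.45],
    [[0, 0, 40], [0, 0, 0], 0.6],
    [[0, 0, 40], [0, 0, 0], 0.8],
  ],
)

```text
clock: 8.7
eef_pos: [0.5216, 0.3009, 0.173]
tool_rot: [0.924, 0.383, -0.001, 0.0]
ft_force: [-0.1, 1.1, 0.4]
grip_width: 0.0612
grasp_force: 0.0
```

drive_tool(
  increments=[
    [[0, 0, 40], [0, 0, 0], 0.8],
    [[0, -20, 10], [0, 0, 3], 0.8],
    [[0, -35, 0], [0, 0, 5.5], 0.8],
    [[0, -38, 0], [0, 0, 5.5], 0.8],
    [[0, -38, 0], [0, 0, 5.5], 0.8],
    [[0, -38, 0], [0, 0, 5.5], 0.8],
    [[0, -38, 0], [0, 0, 5.5], 0.8],
    [[0, -38, 0], [0, 0, 5.5], 0.8],
  ],
)

```text
clock: 9.37
eef_pos: [0.5217, 0.0545, 0.2217]
tool_rot: [0.758, 0.652, -0.0, 0.001]
ft_force: [0.3, 0.7, 0.4]
grip_width: 0.0684
grasp_force: 0.0
```

drive_tool(
  increments=[
    [[0, -38, 0], [0, 0, 5.5], 0.8],
    [[0, -38, 0], [0, 0, 5.5], 0.8],
    [[0, -38, 0], [0, 0, 5.5], 0.8],
    [[0, -38, 0], [0, 0, 5.5], 0.8],
    [[0, -38, 0], [0, 0, 4], 0.8],
    [[0, 0, 0], [0, 0, 0], 0.8],
    [[0, 0, 0], [0, 0, 0], 0.8],
  ],
)

```text
clock: 9.95
eef_pos: [0.5217, -0.1359, 0.2213]
tool_rot: [0.597, 0.803, -0.0, 0.0]
ft_force: [0.3, 0.5, -0.1]
grip_width: 0.0683
grasp_force: 0.0
```

```bash
python3 - <<'E'
from h import *
np.set_printoptions(precision=4,suppress=True)
need([.5196,-.3179,.2],107.2)
w=camera("wrist"); s=camera("side"); t=camera("top")
b=s["image"][240:370,130:300]
a=w["image"]; b=cv2.resize(b,None,fx=1.4,fy=1.4)
H=420; f=lambda i:np.pad(i,((0,H-i.shape[0]),(0,0),(0,0)))
save("w3.png",np.hstack([a,f(b)]))
u=.018; ax=np.array([np.cos(np.radians(107.2)),np.sin(np.radians(107.2))]); n=np.array([-ax[1],ax[0]]); C=np.array([.5196,-.3179])+.095*ax
for lx,ly,z in[(0,14,.036),(0,-14,.036),(-150,14,.036),(-150,-14,.036),(0,0,.12)]: print((lx,ly,z),proj(w,[*(C+lx/1e3*ax+ly/1e3*n),z]))
for n_,c in(("s",s),("t",t)):
  for q in ["lens","limb"]:
    for r in silhouettes(q,c)[:1]: print(n_,q,r["conf"],r["bbox"])
E
```

```text
pos [ 0.5217 -0.1359  0.2213] shift mm [  -2.1 -182.   -21.3] rotvec [0.05 0.03 0.44] F [ 0.3  0.5 -0.1] grip 0.0683 0.0 q [-0.25  0.32  0.09  1.34 -0.    1.02] t 9.95
(0, 14, 0.036) [[220.9038 249.9089]]
(0, -14, 0.036) [[244.9664 249.7283]]
(-150, 14, 0.036) [[228.1653 355.1916]]
(-150, -14, 0.036) [[249.6338 355.0412]]
(0, 0, 0.12) [[219.3619 289.7494]]
s lens 0.72 [160.3, 295.8, 175.6, 312.7]
s limb 0.79 [207.1, 218.5, 232.0, 266.1]
t lens 0.51 [117.0, 200.9, 129.7, 212.7]
t limb 0.72 [175.6, 187.4, 199.2, 219.7]
```

View pics/w3.png

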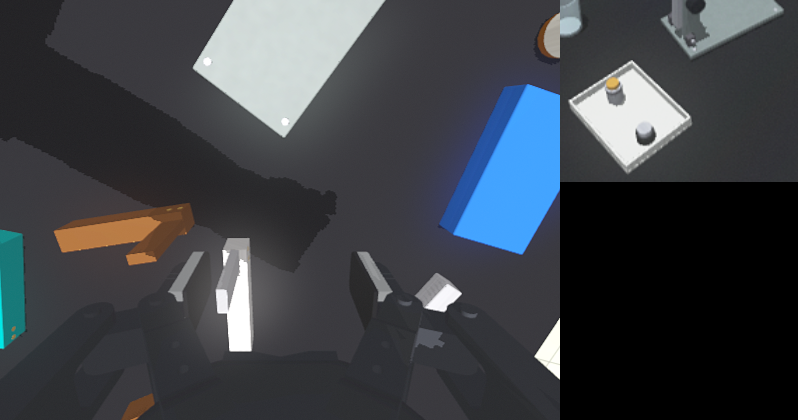

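The side inset shows the lens upright in the tray's free half at (613,87). In the wrist view the square is at (222–250, 249–351), about 2 mm from the prediction. Going on to the grip point.

drive_tool(
  increments=[
    [[0, -30, 0], [0, 0, 0.4], 0.8],
    [[0, -38, 0], [0, 0, 0], 0.8],
    [[0, -38, 0], [0, 0, 0], 0.8],
    [[0, -38, 0], [0, 0, 0], 0.8],
    [[0, -36, -10], [0, 0, 0], 0.8],
    [[0, 0, -35], [0, 0, 0], 0.8],
    [[0, 0, -40], [0, 0, 0], 0.8],
    [[0, 0, -35], [0, 0, 0], 0.8],
  ],
)

```text
clock: 10.97
eef_pos: [0.5222, -0.314, 0.0993]
tool_rot: [0.592, 0.806, -0.0, 0.001]
ft_force: [-0.4, -0.6, -0.8]
grip_width: 0.0685
grasp_force: 0.0
```

drive_tool(
  increments=[
    [[0, 0, -35], [0, 0, 0], 0.8],
    [[0, 0, -30], [0, 0, 0], 0.8],
    [[0, 0, -20], [0, 0, 0], 0.8],
    [[0, 0, -8], [0, 0, 0], 0.8],
    [[0, 0, 0], [0, 0, 0], 0.8],
    [[0, 0, 0], [0, 0, 0], 0.8],
  ],
)

```text
clock: 11.47
eef_pos: [0.5228, -0.3136, 0.0084]
tool_rot: [0.591, 0.806, -0.0, 0.001]
ft_force: [0.2, -0.2, 0.3]
grip_width: 0.0684
grasp_force: 0.0
```

```bash
python3 - <<'E'
from h import *
need([.5215,-.316,.008],107.2)
w=camera("wrist"); s=camera("side"); a=s["image"][120:270,190:390]
save("g1.png",np.hstack([cv2.resize(w["image"],None,fx=.7,fy=.7),cv2.resize(a,(392,294))]))
E
```

```text
pos [ 0.5228 -0.3136  0.0084] shift mm [-1.3 -2.4 -0.4] rotvec [ 0.08  0.03 -0.29] F [ 0.2 -0.2  0.3] grip 0.0684 0.0 q [-0.54  0.63 -0.01  0.93 -0.    0.73] t 11.4667
```

View pics/g1.png

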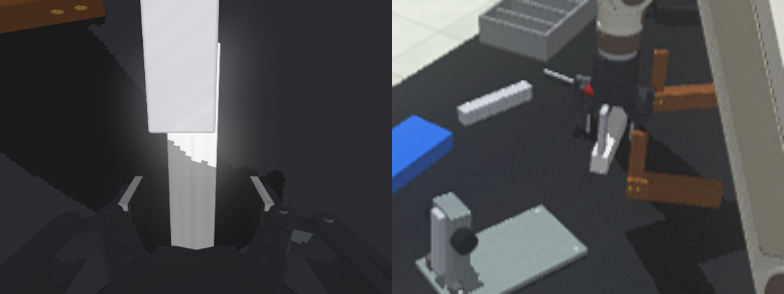

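The stock at (192,200) sits centred between the open pads at (130,190) and (262,190), clear of the blade. Closing.

drive_tool(
  increments=[
    [[0, -2, 0], [0, 0, 0], 0],
    [[0, 0, 0], [0, 0, 0], 0],
    [[0, 0, 0], [0, 0, 0], 0],
    [[0, 0, 0], [0, 0, 0], 0],
    [[0, 0, 0], [0, 0, 0], 0],
    [[0, 0, 0], [0, 0, 0], 0],
    [[0, 0, 0], [0, 0, 0], 0],
  ],
)

```text
clock: 12.15
eef_pos: [0.5226, -0.3165, 0.0091]
tool_rot: [0.592, 0.806, -0.001, 0.001]
ft_force: [-0.9, 0.2, 6.2]
grip_width: 0.0268
grasp_force: 61.4
```

drive_tool(
  increments=[
    [[0, 0, 10], [0, 0, 0], 0],
    [[0, 0, 20], [0, 0, 0], 0],
    [[0, 0, 25], [0, 0, 0], 0],
    [[0, 0, 25], [0, 0, 0], 0],
    [[0, 0, 0], [0, 0, 0], 0],
    [[0, 0, 0], [0, 0, 0], 0],
  ],
)

```text
clock: 12.65
eef_pos: [0.5228, -0.3163, 0.0889]
tool_rot: [0.592, 0.806, -0.0, 0.002]
ft_force: [0.1, -0.4, -5.5]
grip_width: 0.0271
grasp_force: 60.2
```

```bash
python3 -c "
from h import *
need([.4694,-.0363,.108],70.1)"
```

```text
pos [ 0.5228 -0.3163  0.0889] shift mm [-53.4 280.   19.1] rotvec [  0.18   0.09 -37.34] F [ 0.1 -0.4 -5.5] grip 0.0271 60.2 q [-0.54  0.55  0.08  1.1  -0.    0.72] t 12.65
```

Grip holds at 27 mm and 60 N. I'll lift higher to clear the brown look-alike, then carry and turn to 50 mm short of the corner.

drive_tool(
  increments=[
    [[0, 0, 30], [0, 0, 0], 0],
    [[0, 10, 30], [0, 0, 0], 0],
    [[-2, 28, 0], [0, 0, -2], 0],
    [[-5, 30, 0], [0, 0, -5], 0],
    [[-7, 32, 0], [0, 0, -6], 0],
    [[-7, 32, 0], [0, 0, -6], 0],
    [[-7, 32, 0], [0, 0, -6], 0],
    [[-7, 32, 0], [0, 0, -6], 0],
  ],
)

```text
clock: 13.32
eef_pos: [0.4845, -0.118, 0.1452]
tool_rot: [0.787, 0.616, -0.002, -0.002]
ft_force: [0.7, 1.4, -3.9]
grip_width: 0.0266
grasp_force: 60.7
```

drive_tool(
  increments=[
    [[-7, 32, 0], [0, 0, -5], 0],
    [[-7, 30, 0], [0, 0, -1.3], 0],
    [[-4, 22, 0], [0, 0, 0], 0],
    [[0, 0, -30], [0, 0, 0], 0],
    [[0, 0, -30], [0, 0, 0], 0],
    [[0, 0, -35], [0, 0, 0], 0],
    [[0, 0, 0], [0, 0, 0], 0],
    [[0, 0, 0], [0, 0, 0], 0],
  ],
)

```text
clock: 13.98
eef_pos: [0.4648, -0.0355, 0.0497]
tool_rot: [0.818, 0.575, -0.004, -0.003]
ft_force: [-0.9, 0.5, -3.5]
grip_width: 0.0268
grasp_force: 61.2
```

```bash
python3 - <<'E'
from h import *
need([.4694,-.0363,.035],70.1)
w=camera("wrist"); s=camera("side"); t=camera("top"); a=s["image"][170:290,195:365]
save("p1.png",np.hstack([cv2.resize(w["image"],(400,300)),cv2.resize(a,(400,282)).copy() if 0 else cv2.resize(a,(400,300))]))
save("p1top.png",t["image"][170:260,165:300],5)
E
```

```text
pos [ 0.4648 -0.0355  0.0497] shift mm [  4.6  -0.8 -14.7] rotvec [ 0.01 -0.6  -0.05] F [-0.9  0.5 -3.5] grip 0.0268 61.2 q [-0.08  0.35 -0.36  0.87 -0.    1.84] t 13.9833
```

View pics/p1.png

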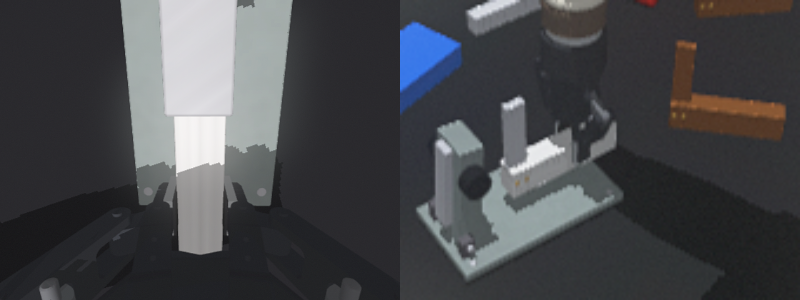

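The wrist view shows the stock (177–226) running along the foot (140–270), and the side view shows the blade facing the limb. I'll measure the yaw and lateral error numerically.

```bash
cat > m.py <<'E'
from h import *
np.set_printoptions(precision=2,suppress=True)
def edges(zsq):
    w=camera("wrist")
    for q,z,rows in(("stand",.018,range(10,260,10)),("square",zsq,range(185,330,10))):
        rs=silhouettes(q,w)
        if not rs: print(q,"none"); continue
        r=rs[0]; L=[];Rr=[]
        for y in rows:
            x=np.flatnonzero(r["region"][y])
            if len(x)>5: L.append(onz(w,(x[0]-.5,y),z)[:2]*1000); Rr.append(onz(w,(x[-1]+.5,y),z)[:2]*1000)
        out=[]
        for P in(L,Rr):
            P=np.array(P); d=cv2.fitLine(P.astype(np.float32),cv2.DIST_HUBER,0,.01,.01).ravel()
            if d[1]<0:d[:2]*=-1
            e=np.array([np.cos(np.radians(70.1)),np.sin(np.radians(70.1))]); n=np.array([-e[1],e[0]])
            O=np.array([518.7,100.]); p0=d[2:]; 
            g=lambda s:(p0+d[:2]*((s-(p0-O)@e)/(d[:2]@e))-O)@n
            out.append((np.degrees(np.arctan2(d[1],d[0])).round(2),g(-60).round(1),g(-140).round(1)))
        print(q,round(r["conf"],2),r["bbox"],"yaw, lateral at -60,-140 mm:",out)
if __name__=="__main__": edges(get_obs()["eef_pos"][2]-.009+.036)
E
python3 m.py
```

```text
stand 0.77 [157.9, 0.0, 393.4, 285.5] yaw, lateral at -60,-140 mm: [(np.float32(70.2), np.float64(61.5), np.float64(61.3)), (np.float32(69.98), np.float64(-56.8), np.float64(-56.6))]
square 0.56 [221.5, 0.0, 332.0, 355.8] yaw, lateral at -60,-140 mm: [(np.float32(70.53), np.float64(14.8), np.float64(14.2)), (np.float32(69.79), np.float64(-13.4), np.float64(-13.0))]
```

```bash
cat > m2.py <<'E'
from h import *
np.set_printoptions(precision=1,suppress=True)
e=np.array([np.cos(np.radians(70.1)),np.sin(np.radians(70.1))]); n=np.array([-e[1],e[0]]); O=np.array([518.7,100.])
for nm in("top","side"):
    c=camera(nm)
    for q in("square","stand","limb"):
        for r in silhouettes(q,c):
            p=np.argwhere(r["region"])[:,::-1]
            z={"square":get_obs()["eef_pos"][2]+.027,"stand":.018,"limb":.148}[q]
            W=np.array([onz(c,x,z)[:2]*1000 for x in p])-O; s=W@e; l=W@n
            if abs(np.median(s))>150 or abs(np.median(l))>60: continue
            print(nm,q,round(r["conf"],2),"s",np.percentile(s,[0,5,95,100]),"l",np.percentile(l,[0,5,95,100]))
            for a in range(-130,30,20):
                k=abs(s-a)<5
                if k.sum()>5: print("   at",a,l[k].min().round(1),l[k].max().round(1),end=";")
            print()
E
python3 m2.py
```

```text
top stand 0.58 s [-182.4 -177.3   51.6   64.6] l [-60.9 -52.8  53.5  62.5]
   at 10 -54.9 62.5;
top limb 0.95 s [-31.3 -25.2  19.5  27.5] l [-41.4 -33.8  42.8  49.3]
   at -30 -5.5 36.3;   at -10 -40.7 49.1;   at 10 -40.3 48.6;
side square 0.91 s [-202.4 -170.   -45.6  -35. ] l [-94.7 -77.6  42.3  46.7]
   at -130 -93.7 23.4;   at -110 -92.4 45.1;   at -90 -70.8 44.2;   at -70 -37.5 44.9;   at -50 -10.9 45.5;
side stand 0.94 s [-181.9 -160.5   29.8   40.7] l [-165.5 -131.4   63.6   71.2]
   at -130 -9.0 69.7;   at -110 -6.7 66.6;   at -90 -160.3 69.7;   at -70 -164.8 71.2;   at -50 -162.6 69.6;   at -30 -151.3 69.6;   at -10 -99.6 69.6;   at 10 -63.0 68.1;
side limb 0.86 s [-11.4  -4.1  68.2  76.1] l [-22.9 -10.9 112.7 128.6]
   at -10 -17.8 37.7;   at 10 -22.9 76.0;
```

drive_tool(
  increments=[
    [[0, 0, 0], [0, 0, 0], 0],
    [[0, 0, 0], [0, 0, 0], 0],
    [[0, 0, 0], [0, 0, 0], 0],
  ],
)

```text
clock: 14.93
eef_pos: [0.469, -0.0359, 0.0528]
tool_rot: [0.818, 0.575, -0.001, 0.0]
ft_force: [0.1, 0.4, -4.9]
grip_width: 0.027
grasp_force: 61.3
```

```bash
python3 m.py; python3 -c "
from h import *
for i in range(3): need([.4694,-.0363,.035],70.1); camera('top')"
```

```text
stand 0.91 [157.7, 0.0, 394.9, 286.8] yaw, lateral at -60,-140 mm: [(np.float32(70.26), np.float64(61.4), np.float64(61.1)), (np.float32(69.86), np.float64(-56.8), np.float64(-56.4))]
square 0.92 [222.9, 0.0, 330.5, 356.7] yaw, lateral at -60,-140 mm: [(np.float32(70.54), np.float64(16.2), np.float64(15.6)), (np.float32(69.78), np.float64(-12.0), np.float64(-11.6))]
pos [ 0.4691 -0.0359  0.0528] shift mm [  0.3  -0.4 -17.8] rotvec [ 0.05 -0.04 -0.04] F [-0.2 -0.4 -5.5] grip 0.027 61.3 q [-0.08  0.35 -0.36  0.87 -0.    1.84] t 15.0833
pos [ 0.4691 -0.0359  0.0528] shift mm [  0.3  -0.4 -17.8] rotvec [ 0.05 -0.04 -0.04] F [-0.4  0.  -3.8] grip 0.0266 61.3 q [-0.08  0.35 -0.36  0.87 -0.    1.84] t 15.1333
pos [ 0.469  -0.0359  0.0528] shift mm [  0.4  -0.4 -17.8] rotvec [ 0.05 -0.04 -0.04] F [-1.6 -0.1 -4.4] grip 0.0269 61.3 q [-0.08  0.35 -0.36  0.87 -0.    1.84] t 15.1833
```

Settled: the tool is 0.4 mm off the limb's midline, and the square and foot centres agree within 0.5 mm. Lowering onto the foot.

drive_tool(
  increments=[
    [[0, 0, -10], [0, 0, 0], 0],
    [[0, 0, -8], [0, 0, 0], 0],
    [[0, 0, -4], [0, 0, 0], 0],
    [[0, 0, -2], [0, 0, 0], 0],
    [[0, 0, 0], [0, 0, 0], 0],
    [[0, 0, 0], [0, 0, 0], 0],
  ],
)

```text
clock: 15.73
eef_pos: [0.4691, -0.0359, 0.0288]
tool_rot: [0.818, 0.575, -0.001, 0.0]
ft_force: [0.0, 0.4, -4.6]
grip_width: 0.0271
grasp_force: 61.3
```

drive_tool(
  increments=[
    [[0, 0, -1], [0, 0, 0], 0],
    [[0, 0, 0], [0, 0, 0], 0],
    [[0, 0, 0], [0, 0, 0], 0],
  ],
)

```text
clock: 15.98
eef_pos: [0.4693, -0.0359, 0.028]
tool_rot: [0.818, 0.575, -0.0, 0.0]
ft_force: [0.2, 0.4, -4.6]
grip_width: 0.0268
grasp_force: 61.3
```

drive_tool(
  increments=[
    [[0, 0, -1], [0, 0, 0], 0],
    [[0, 0, 0], [0, 0, 0], 0],
    [[0, 0, 0], [0, 0, 0], 0],
  ],
)

```text
clock: 16.23
eef_pos: [0.4695, -0.0359, 0.0271]
tool_rot: [0.818, 0.575, -0.0, 0.0]
ft_force: [0.6, -0.9, -3.2]
grip_width: 0.027
grasp_force: 61.5
```

drive_tool(
  increments=[
    [[1.7, 4.7, 0], [0, 0, 0], 0],
    [[1.7, 4.7, 0], [0, 0, 0], 0],
    [[1.7, 4.7, 0], [0, 0, 0], 0],
    [[1.7, 4.7, 0], [0, 0, 0], 0],
    [[1.7, 4.7, 0], [0, 0, 0], 0],
    [[1.7, 4.7, 0], [0, 0, 0], 0],
    [[0, 0, -0.5], [0, 0, 0], 0],
    [[0, 0, 0], [0, 0, 0], 0],
  ],
)

```text
clock: 16.9
eef_pos: [0.4801, -0.0064, 0.0271]
tool_rot: [0.818, 0.575, 0.001, -0.0]
ft_force: [-0.4, 2.2, 3.9]
grip_width: 0.0269
grasp_force: 62.6
```

drive_tool(
  increments=[
    [[0, 0, -0.5], [0, 0, 0], 0],
    [[0, 0, 0], [0, 0, 0], 0],
    [[0, 0, 0], [0, 0, 0], 0],
  ],
)

```text
clock: 17.15
eef_pos: [0.4801, -0.0064, 0.0271]
tool_rot: [0.818, 0.575, 0.001, -0.0]
ft_force: [-3.1, 2.3, 7.9]
grip_width: 0.0272
grasp_force: 63.2
```

It is resting on the foot with light down-force. Pushing in slowly.

drive_tool(
  increments=[
    [[0.7, 1.9, 0], [0, 0, 0], 0],
    [[0.7, 1.9, 0], [0, 0, 0], 0],
    [[0.7, 1.9, 0], [0, 0, 0], 0],
    [[0.7, 1.9, 0], [0, 0, 0], 0],
    [[0.7, 1.9, 0], [0, 0, 0], 0],
    [[0, 0, 0], [0, 0, 0], 0],
  ],
)

```text
clock: 17.65
eef_pos: [0.4836, 0.001, 0.027]
tool_rot: [0.819, 0.574, -0.0, 0.002]
ft_force: [-2.1, -6.0, 9.6]
grip_width: 0.0269
grasp_force: 63.1
```

drive_tool(
  increments=[
    [[0.5, 1.4, 0], [0, 0, 0], 0],
    [[0.5, 1.4, 0], [0, 0, 0], 0],
    [[0.5, 1.4, 0], [0, 0, 0], 0],
    [[0, 0, 0], [0, 0, 0], 0],
  ],
)

```text
clock: 17.98
eef_pos: [0.4852, 0.0049, 0.0271]
tool_rot: [0.819, 0.574, -0.0, 0.002]
ft_force: [-2.6, -6.1, 8.2]
grip_width: 0.027
grasp_force: 63.1
```

```bash
python3 - <<'E'
from h import *
need([.4864,.0107,.027],70.1)
for n in("side","top"):
  c=camera(n)
  for r in silhouettes("limb",c)[:1]: print(n,r["bbox"],np.argwhere(r["region"]).mean(0)[::-1])
E
```

```text
pos [0.4852 0.0049 0.0271] shift mm [ 1.2  5.8 -0.1] rotvec [0.22 0.08 0.  ] F [-2.6 -6.1  8.2] grip 0.027 63.1 q [ 0.01  0.4  -0.35  0.81 -0.    1.93] t 17.9833
side [208.0, 217.2, 230.9, 266.7] [219.0201005  241.70477387]
```

drive_tool(
  increments=[
    [[0.3, 0.9, 0], [0, 0, 0], 0],
    [[0.3, 0.9, 0], [0, 0, 0], 0],
    [[0.3, 0.9, 0], [0, 0, 0], 0],
    [[0, 0, 0], [0, 0, 0], 0],
    [[0, 0, 0], [0, 0, 0], 0],
  ],
)

```text
clock: 18.6
eef_pos: [0.486, 0.0073, 0.0271]
tool_rot: [0.819, 0.574, -0.001, 0.002]
ft_force: [-2.5, -7.0, 8.7]
grip_width: 0.027
grasp_force: 63.1
```

drive_tool(
  increments=[
    [[0.3, 0.9, 0], [0, 0, 0], 0],
    [[0, 0, 0], [0, 0, 0], 0],
    [[0, 0, 0], [0, 0, 0], 0],
  ],
)

```text
clock: 18.85
eef_pos: [0.4862, 0.0081, 0.0271]
tool_rot: [0.819, 0.574, -0.001, 0.002]
ft_force: [-3.0, -6.3, 7.7]
grip_width: 0.0271
grasp_force: 63.1
```

drive_tool(
  increments=[
    [[0.3, 0.9, 0], [0, 0, 0], 0],
    [[0, 0, 0], [0, 0, 0], 0],
    [[0, 0, 0], [0, 0, 0], 0],
  ],
)

```text
clock: 19.1
eef_pos: [0.4866, 0.0089, 0.0271]
tool_rot: [0.819, 0.574, -0.001, 0.002]
ft_force: [-2.2, -6.9, 8.2]
grip_width: 0.0273
grasp_force: 63.1
```

drive_tool(
  increments=[
    [[0.3, 0.9, 0], [0, 0, 0], 0],
    [[0, 0, 0], [0, 0, 0], 0],
    [[0, 0, 0], [0, 0, 0], 0],
  ],
)

```text
clock: 19.35
eef_pos: [0.4869, 0.0098, 0.0271]
tool_rot: [0.819, 0.574, -0.001, 0.002]
ft_force: [-1.7, -7.4, 8.0]
grip_width: 0.027
grasp_force: 63.1
```

drive_tool(
  increments=[
    [[0.3, 0.9, 0], [0, 0, 0], 0],
    [[0, 0, 0], [0, 0, 0], 0],
    [[0, 0, 0], [0, 0, 0], 0],
  ],
)

```text
clock: 19.6
eef_pos: [0.4872, 0.0106, 0.0271]
tool_rot: [0.819, 0.574, -0.001, 0.002]
ft_force: [-2.7, -6.9, 8.2]
grip_width: 0.0273
grasp_force: 63.1
```

drive_tool(
  increments=[
    [[0.3, 0.9, 0], [0, 0, 0], 0],
    [[0, 0, 0], [0, 0, 0], 0],
    [[0, 0, 0], [0, 0, 0], 0],
  ],
)

```text
clock: 19.85
eef_pos: [0.4871, 0.0106, 0.0271]
tool_rot: [0.819, 0.574, -0.002, 0.003]
ft_force: [-3.1, -10.3, 9.2]
grip_width: 0.0271
grasp_force: 63.2
```

```bash
cat > tl.py <<'E'
from h import *
o=get_obs(); C=R.from_quat(o["tool_rot"]); z=C.apply([0,0,1]); e=np.array([np.cos(np.radians(70.1)),np.sin(np.radians(70.1)),0]); n=np.array([-e[1],e[0],0])
x=C.apply([1,0,0])
print("pos",o["eef_pos"].round(4),"tilt: up-vector along ex %.4f along ey %.4f rad; tool x dip %.4f; yaw %.2f"%(-z@e,-z@n,x[2],np.degrees(np.arctan2(x[1],x[0]))),
 "F along ex %.1f ey %.1f z %.1f"%(o["ft_force"]@e,o["ft_force"]@n,o["ft_force"][2]),"M ey %.3f"%(o["ft_torque"]@n),o["ft_torque"])
E
python3 tl.py
```

```text
pos [0.4871 0.0106 0.0271] tilt: up-vector along ex 0.0059 along ey 0.0030 rad; tool x dip -0.0059; yaw 70.04 F along ex -10.7 ey -0.6 z 9.2 M ey 1.858 [-1.75371152  0.6140319   0.079931  ]
```

drive_tool(
  increments=[
    [[0.3, 0.9, 0], [0, 0, 0], 0],
    [[0, 0, 0], [0, 0, 0], 0],
    [[0, 0, 0], [0, 0, 0], 0],
  ],
)

```text
clock: 20.1
eef_pos: [0.4871, 0.0107, 0.0271]
tool_rot: [0.819, 0.574, -0.002, 0.004]
ft_force: [-3.1, -12.2, 11.0]
grip_width: 0.0271
grasp_force: 63.4
```

```bash
python3 tl.py; python3 - <<'E'
from h import *
s=camera("side"); t=camera("top")
a=cv2.resize(s["image"][185:290,195:300],(480,480),interpolation=cv2.INTER_CUBIC); b=cv2.resize(t["image"][175:255,165:235],(315,360),interpolation=cv2.INTER_CUBIC)
save("f1.png",np.hstack([a,np.pad(b,((0,120),(0,0),(0,0)))]))
E
```

```text
pos [0.4871 0.0107 0.0271] tilt: up-vector along ex 0.0078 along ey 0.0031 rad; tool x dip -0.0078; yaw 70.01 F along ex -12.5 ey -1.3 z 11.0 M ey 2.336 [-2.2117108   0.75312646  0.1303426 ]
```

View pics/f1.png

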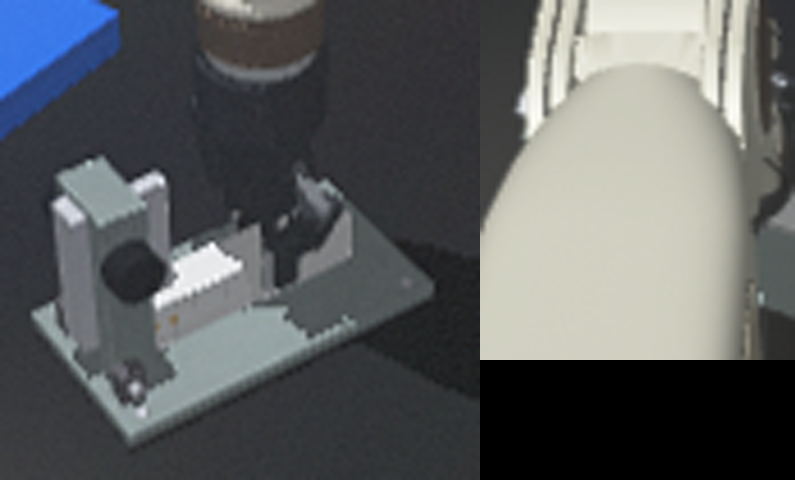

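The picture shows the stock on the foot and the blade flush against the limb, with the gripper clear of the limb. The tool has pitched forward about 0.45° under load, so I'll trim that out to keep the square flat.

drive_tool(
  increments=[
    [[0, 0, 0], [0.24, 0, 0], 0],
    [[0, 0, 0], [0.24, 0, 0], 0],
    [[0, 0, 0], [0, 0, 0], 0],
    [[0, 0, 0], [0, 0, 0], 0],
  ],
)

```text
clock: 20.53
eef_pos: [0.4872, 0.0108, 0.027]
tool_rot: [0.819, 0.574, 0.0, 0.0]
ft_force: [-3.2, -11.1, 10.3]
grip_width: 0.0271
grasp_force: 63.3
```

```bash
python3 tl.py
```

```text
pos [0.4872 0.0108 0.027 ] tilt: up-vector along ex -0.0001 along ey 0.0003 rad; tool x dip 0.0001; yaw 70.02 F along ex -11.6 ey -0.8 z 10.3 M ey 2.530 [-2.41762298  0.75448336  0.12515771]
```

drive_tool(
  increments=[
    [[0, 0, 0], [0, 0, 0], 0],
    [[0, 0, 0], [0, 0, 0], 0],
    [[0, 0, 0], [0, 0, 0], 0],
    [[0, 0, 0], [0, 0, 0], 0],
    [[0, 0, 0], [0, 0, 0], 0],
    [[0, 0, 0], [0, 0, 0], 0],
  ],
)

```text
clock: 21.03
eef_pos: [0.4872, 0.0108, 0.0271]
tool_rot: [0.819, 0.574, 0.0, 0.0]
ft_force: [-4.0, -12.0, 10.0]
grip_width: 0.0269
grasp_force: 63.3
```

```bash
python3 tl.py; python3 - <<'E'
from h import *
np.set_printoptions(precision=1,suppress=True)
w=camera("wrist"); s=camera("side")
e=np.array([np.cos(np.radians(70.1)),np.sin(np.radians(70.1)),0]); n=np.array([-e[1],e[0],0]); O=np.array([.4872,.0108,.018])+.095*e-[0,0,0]; O[2]=.018
# predicted limb top outline (side view) for several leans
r=silhouettes("limb",s)[0]; print("limb seen",r["bbox"])
for th in(.08,.02,0,-.02):
    ux=-np.sin(th)*e+np.cos(th)*np.array([0,0,1]); fx=np.cos(th)*e+np.sin(th)*np.array([0,0,1])
    p=proj(s,[O+ux*.13+fx*d+n*y for d in(0,.03) for y in(-.025,.025)]); print(th,p.ravel())
g=cv2.cvtColor(s["image"],cv2.COLOR_RGB2GRAY); 
print("sq",[ (q["conf"],q["bbox"]) for q in silhouettes("square",w)[:1]],"limb w",[(q["conf"],q["bbox"]) for q in silhouettes("limb",w)[:1]])
for th in(.08,.02,0,-.02):
    ux=-np.sin(th)*e+np.cos(th)*np.array([0,0,1]); fx=np.cos(th)*e+np.sin(th)*np.array([0,0,1])
    print("wrist",th,proj(w,[O+ux*.13+fx*d+n*y for d in(0,.03) for y in(-.025,.025)]).ravel())
E
```

```text
pos [0.4872 0.0108 0.0271] tilt: up-vector along ex 0.0000 along ey 0.0004 rad; tool x dip -0.0000; yaw 70.02 F along ex -12.7 ey -0.3 z 10.0 M ey 2.585 [-2.43908067  0.85652883  0.05487287]Traceback (most recent call last):
  File "<stdin>", line 6, in <module>
IndexError: list index out of range
```

Stable: tilt is zero, there is 12.7 N into the corner and 10 N onto the foot, and the stop position is within 1 mm of the measured corner. Handing in.

```bash
python3 -c "
from h import *
print(job_done())"
```

```text
the job is handed in; nothing more can be done
None
```

I handed the job in at about 21 s: the lens stands upright in the tray's free half, and the square is gripped flat on the foot, pressed into the corner with its blade against the limb. The last picture shows blade and limb flush, but the final numeric check of the limb's lean got no detection, so upright rests on that picture and the level tool.

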